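# Offer up the tile press lid to its hinge

## Task

The lid has come off the tile press. First clear the glaze jar from in front of the press and stand it on the cork coaster; then pick up the lid by its grip bar, bring its knuckle down between the two knuckles of the press so that the holes line up for the hinge pin, and finish still holding it there, level, steady and free, carried by the gripper and not leaning on the press. Do not jam the lid against the press, do not knock the jar over, and leave the other things on the table where they are.

Things in the scene. Friction and masses are not known exactly. Their poses are not given: they have to be found in the camera images.
- press: tile press, fixed: timber block 70 (x) x 150 (y), with a steel leaf on top to 87 mm high, on a plywood foot 170 wide that ends 20 behind the block. Origin: on the table under the block's middle, z up. On its -x side two hinge knuckles (tubes along y, 24 outside, 14 bore, 25 long) at y 20..45 and -45..-20, gap 40; axis at x = -50, z = 75, 15 mm off the block
- press_bore (a point): point on the common axis of the two knuckles of the press, in the middle of the 40 mm gap, 75 mm above the table: (-50, 0, 75) in the press frame; axes as the press, bore along y
- lid: loose lid, about 0.3 kg: plywood plate 130 (x) x 110 (y) x 12, lying flat, right side up. Origin: under the plate's middle, z up. On top at the centre (and centre of mass) a timber grip bar 22 thick (x), 70 long (y), 12 to 42 above the underside. Knuckle at the +x edge. Fitted, its +x points as the press's +x: it sticks out to the -x side of the press
- lid_bore (a point): middle of the lid's one knuckle (tube along y, 34 long, 24 outside, 14 bore) on its bore axis: (80, 0, 12) in the lid frame, 15 mm beyond the plate's +x edge; axes as the lid, bore along y
- jar: closed glaze jar, round and upright, about 0.3 kg: body 54 in diameter up to 64 high, then a cap 48 in diameter up to 85. Origin: centre of its underside. Starts on the table just in front (-x) of the press, where the lid must go
- coaster: round cork coaster, 110 in diameter, 5 thick, fixed on the table, empty at the start. Origin: centre of its underside, on the table
- tumbler: bystander, not part of the job: small open plastic beaker, 72 mm across, 92 tall (mm); origin: centre of its underside
- bottle: bystander, not part of the job: tall plastic bottle, 64 mm across, 160 tall (mm); origin: centre of its underside
- bowl: bystander, not part of the job: fired clay bowl, 100 mm across, 45 tall (mm); origin: centre of its underside
- tile: bystander, not part of the job: square glazed test tile, 80 x 80 x 9 (mm); origin: centre of its underside
- pin: bystander, not part of the job: the hinge pin, a thin steel rod 6 mm thick and about 110 long with a small square head, lying down (mm); origin: near the middle of its length, at table height
- modeller: bystander, not part of the job: slim wooden-handled modelling spatula, 120 long, lying down (mm); origin: near the middle of its length, at table height
- strip: bystander, not part of the job: flat wooden thickness strip, 200 x 30 x 8, lying down (mm); origin: centre of its underside

How it is judged:
On the way, in this order (a step that is already met when the one before it is completed fails the run):
1. the jar stands released on the coaster, the lid still on the table (horizontal distance between jar and coaster below 0.028 m and z of jar in the frame of coaster between 0.003 and 0.008 m and angle between jar's own z axis and vertical below 0.1 rad and contact force between the fingers and jar below 0.1 N and linear speed of jar below 0.02 m/s and height (world z) of lid below 0.015 m), for 0.2 s.
2. the lid is lifted in the gripper (height (world z) of lid above 0.04 m and contact force between the fingers and lid above 2 N), for 0.2 s.
At the end, for the whole second after the job is handed in: Jar upright, released, within 28 mm of the coaster's centre. Lid gripped (over 2 N), still, level within 0.12 rad; its bore parallel to the press bore within 0.08 rad, within 3.5 mm up-down and fore-aft and 4.5 mm sideways; pushing on the press under 2 N, not touching the jar (horizontal distance between jar and coaster below 0.028 m and z of jar in the frame of coaster between 0.003 and 0.008 m and angle between jar's own z axis and vertical below 0.1 rad and contact force between the fingers and jar below 0.1 N and linear speed of each of jar, lid below 0.02 m/s and x of lid_bore in the frame of press_bore between -0.0035 and 0.0035 m and z of lid_bore in the frame of press_bore between -0.0035 and 0.0035 m and y of lid_bore in the frame of press_bore between -0.0045 and 0.0045 m and angle between the y axis of lid and the y axis of press, either way round below 0.08 rad and angle between lid's own z axis and vertical below 0.12 rad and contact force between the fingers and lid above 2 N and contact force between lid and press below 2 N and contact force between lid and jar below 0.2 N); the arm keeps its last pose, push and grip.
It fails at once if the jar is knocked over (angle between jar's own z axis and vertical above 0.6 rad).
It fails at once if the lid is jammed against the press with over 30 N (contact force between lid and press above 30 N).
It fails at once if a bystander is moved by more than 30 mm (distance of any of tumbler, bottle, bowl, tile, pin, modeller, strip from where it was at the start of the episode above 0.03 m).
It also fails if it takes over 58 s, if anything falls off the work surface, if the arm or the gripper's body presses on something with over 40 N, if the wrist force passes 120 N, or if a joint passes its speed limit or range.

## Robot

A 7-joint arm with a two-finger parallel gripper is mounted at the origin on the work surface. World frame = base frame: x ahead of the robot, y to its left, z up, the work surface at z = 0. Lengths are in m, angles in rad, forces in N, time in s.
With the tool pointing down it reaches from about 0.4 to 0.85 m from the base axis. Payload 4.5 kg.
Tool frame: the origin (TCP) lies between the finger pads; the fingertips stand 11 mm ahead of it and the grasp point (between the pads) lies 8 mm behind it (r.nose_length is the distance from the TCP to the fingertips, in m); z points along the fingers, y is the line along which they close (so a half turn about z gives the same grasp; the last joint's range is limited). The gripper opens to 88 mm and grips with 3 to 60 N. Pads are 18 mm wide; open, the fingers measure 123 mm over their backs; the gripper's body (75 mm by 187 mm) begins 45 mm behind the grasp point.
Start: joints at [-1.122, 0.689, -0.195, 1.565, 0.157, 0.902, -0.215], TCP at [0.252, 0.572, 0.25] pointing down, gripper open.
Joint ranges: [-3.01, 3.01], [-0.46, 2.08], [-1.47, 1.51], [0.13, 2.56], [-1, 4.14], [0.04, 2.09], [-2.66, 2.66]. Speed limits (rad/s): [2.57, 2.57, 3.14, 3.14, 3.14, 3.14, 3.14].

## Interface

Orientations are given as a unit quaternion [x, y, z, w].
In Python, from plant import get_state, snapshot, camera_model, r gives the robot as it stands.
- The arm moves only by the shell command python3 -m inch 'ROWS' [FORCE]. ROWS is text: rows parted by semicolons, each of 7 numbers parted by spaces: the opening, from -1 (shut) to 1 (fully open), then the shift along the tool's x, y, z in m, then the turn, a rotation vector about the tool's x, y, z in rad. A call has 1 to 20 rows; each row shifts and turns the commanded pose from where the row before left it, along the tool's axes as they then stand; what a row does not reach is not made up. A row lasts 1/12 s, in which the tool goes at most 41.7 mm and 7.16 degrees, less where a joint would pass 70% of its speed; a pose out of reach is approached as far as the arm can. A call is refused whole if a number of a shift passes 0.0417 or a number of a turn 0.125, either way. A call with a gripper value outside its range is refused whole. The fingers move at their own pace and stop on an object; FORCE is the grip in N (left out, the last holds). Time passes only in rows, so rows that do not move let the fingers close. It gives the time, the measured TCP pose, the force, the opening and the grip force at its end, in the units of the state.
- get_state(): the state, without advancing time (a new reading comes with each control period).
- snapshot(name): name is "side" or "top" or "wrist"; returns (picture, depth): 420x560x3 uint8, red, green, blue; 420x560 float32, m along the optical axis (not along the pixel's ray), 0 where there is no reading.
- camera_model(name): a dict with "intrinsics" (3x3 intrinsics, pixels), "dist" ([k1, k2, p1, p2, k3] as OpenCV has them; the pictures are not rectified), "view" (4x4, takes a point from world to camera coordinates). Camera axes: x right, y down, z forward; pixel columns grow to the right and rows downward; lengths in m; the calibration is good to about 2 mm. A picture is of the moment at which its call begins: read the wrist's pose just before it. camera_model takes no time and is no camera call; for the wrist camera it gives the pose at the moment of the call.
- r.finish_job(): hands the job in; it is judged then, once.
The state is a dict: "clock": time; "q": joint angles; "qd": joint speeds; "joint_torque": joint torques, N m; "tool_pos": TCP position; "eef_rot": TCP orientation; "contact_force": force on the tool from outside, world axes, zero at the start; "moment": the same for the moment, N m; "opening": opening from 0.0 (shut) to 1.0 (fully open); "finger_force": force on a finger pad.
Only numpy, scipy, OpenCV 4.12 (cv2) and the standard library are available. Lean on these libraries where they do the work, as an engineer would, in place of code of your own. Each camera call takes 0.05 s, during which the arm holds its last target. There are 200 camera calls.

## Working session

There is one attempt and no reset: what is moved stays moved. The work goes in short steps, Python scripts to look and compute and a shell command to move; the robot and the scene stay as the last step left them, time stands still between calls to the robot, and variables do not carry over. Pictures are saved under pics/ and viewed, at most 10 in all, crops included, and the job is handed in when it is done.

```bash
ls; mkdir -p pics
python3 - <<'E'
from plant import *
import cv2,numpy as np
for n in("top","side"):
    p,d=snapshot(n); cv2.imwrite(f"pics/{n}0.png",p[:,:,::-1]); np.savez(f"{n}0.npz",p=p,d=d)
    m=camera_model(n); print(n,np.round(m["intrinsics"],1).tolist(),m["dist"],np.round(m["view"],3).tolist())
s=get_state();print(s["tool_pos"],s["eef_rot"],s["clock"],r.nose_length)
E
```

```text
pics
top [[544.3, 0.0, 280.2], [0.0, 544.3, 204.2], [0.0, 0.0, 1.0]] [0.01400631 0.         0.         0.         0.        ] [[0.025, -1.0, 0.001, 0.029], [-0.981, -0.025, -0.192, 0.545], [0.192, 0.004, -0.981, 1.615], [0.0, 0.0, 0.0, 1.0]]
side [[462.9, 0.0, 282.2], [0.0, 462.9, 207.4], [0.0, 0.0, 1.0]] [0.0110416 0.        0.        0.        0.       ] [[0.988, -0.154, 0.012, -0.52], [-0.065, -0.484, -0.873, 0.151], [0.14, 0.861, -0.488, 1.062], [0.0, 0.0, 0.0, 1.0]]
[0.25170754 0.57147761 0.24899495] [ 2.05892818e-01  9.78574199e-01 -8.19658068e-04 -1.09531724e-04] 0.1 0.011
```

View pics/top0.png

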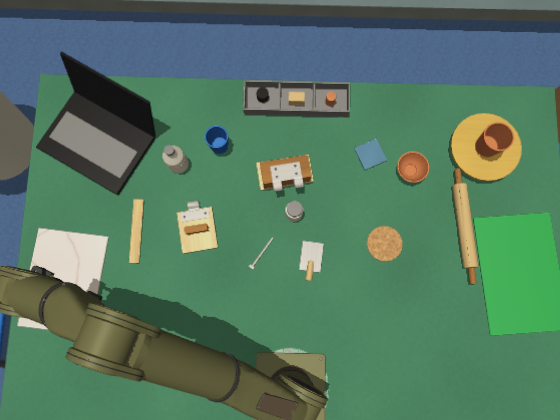

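View pics/side0.png

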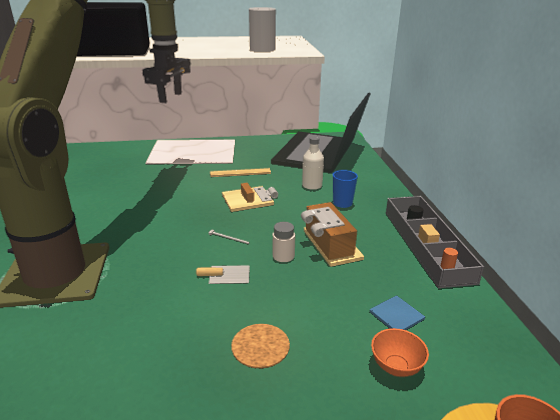

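The top view shows the press at (286,172), the jar at (294,211), the lid at (197,229) and the coaster at (385,243). The pin is at (261,253), the modeller at (311,260), and the bottle, tumbler and strip are to the left. The side view agrees with this.

```bash
cat > h.py <<'E'
import numpy as np,cv2
from plant import *
def cloud(n,d,m=None):
    m=m or camera_model(n); K=np.array(m["intrinsics"]);V=np.array(m["view"])
    h,w=d.shape; uv=np.stack(np.meshgrid(np.arange(w),np.arange(h)),-1).reshape(-1,1,2).astype(np.float64)
    xy=cv2.undistortPoints(uv,K,np.array(m["dist"])).reshape(h,w,2)
    P=np.dstack([xy*d[...,None],d])
    W=(P-V[:3,3])@V[:3,:3]; W[d==0]=np.nan
    return W
def rect(pts):
    (c,s,a)=cv2.minAreaRect((pts[:,:2]*1000).astype(np.float32)); return np.round(c,1),np.round(s,1),round(a,1)
def box(W,u0,u1,v0,v1,z0,z1):
    w=W[v0:v1,u0:u1].reshape(-1,3); return w[(w[:,2]>z0)&(w[:,2]<z1)]
E
python3 - <<'E'
from h import *
z=np.load("top0.npz");W=cloud("top",z["d"])
def show(n,*a):
    q=box(W,*a); print(n,len(q),np.round(np.median(q,0)*1000,1),*rect(q))
print("table z",np.nanmedian(W[280:300,220:280,2]))
show("press top",250,320,145,195,.080,.095)
show("press foot",250,320,145,195,.004,.025)
show("jar cap",280,308,196,225,.078,.095)
show("lid bar",175,220,198,255,.034,.05)
show("lid plate",175,220,198,255,.006,.020)
show("coaster",360,408,222,264,.0025,.01)
show("pin",245,275,235,272,.002,.02)
show("modeller",296,326,238,285,.002,.03)
show("bottle",155,192,140,178,.1,.17)
show("strip",125,150,195,268,.003,.02)
show("tumbler",200,235,122,158,.08,.1)
E
```

```text
table z 0.0004786000994752025
press top 1068 [640.5  30.1  85.9] [634.3  26.8] [ 96.7 149.1] 11.0
press foot 523 [654.2  47.2   7.2] [667.1  31.6] [162.5 221.6] 1.4
jar cap 195 [5.245e+02 1.000e-01 8.580e+01] [525.9  -0.8] [48.  45.2] 1.1
lid bar 164 [464.7 299.   42.3] [464.2 298.8] [22.5 69.6] 10.1
lid plate 1296 [465.8 301.   13. ] [478.2 300.5] [176.9 139.1] 1.3
coaster 936 [ 440.1 -283.6    5.5] [ 440.8 -282.1] [128.8 150. ] 1.3
pin 457 [396.8 101.    4.4] [398.3 103.3] [112.   90.6] 1.6
modeller 766 [376.7 -53.7   5.6] [377.7 -55.8] [142.5  90.5] 1.1
bottle 321 [669.3 365.9 117.9] [674.3 369.4] [54.2 59.4] 31.6
strip 925 [456.4 487.5   7.2] [457.1 486.9] [228.3  76.1] 4.5
tumbler 133 [749.3 245.7  89.9] [742.4 244.2] [71.3 67.6] 2.0
```

```bash
python3 -m inch '1 0 0 0 0 0 -0.11;1 0 0 0 0 0 -0.11;1 0 0 0 0 0 -0.11;1 0 0 0 0 0 -0.11;1 0 0 0 0 0 -0.11'; python3 -m inch '1 -0.0108 -0.0335 0 0 0 0;1 -0.0108 -0.0335 0 0 0 0;1 -0.0108 -0.0335 0 0 0 0;1 -0.0108 -0.0335 0 0 0 0;1 -0.0108 -0.0335 0 0 0 0;1 -0.0108 -0.0335 0 0 0 0;1 -0.0108 -0.0335 0 0 0 0;1 -0.0108 -0.0335 0 0 0 0;1 -0.0108 -0.0335 0 0 0 0;1 -0.0108 -0.0335 0 0 0 0;1 -0.0108 -0.0335 0 0 0 0;1 -0.0108 -0.0335 0 0 0 0;1 -0.0108 -0.0335 0 0 0 0;1 -0.0108 -0.0335 0 0 0 0;1 -0.0108 -0.0335 0 0 0 0;1 -0.0108 -0.0335 0 0 0 0;1 -0.0108 -0.0335 0 0 0 0;1 -0.0108 -0.0335 0 0 0 0;1 0 0 0 0 0 0;1 0 0 0 0 0 0'
python3 - <<'E'
from h import *
m=camera_model("wrist");s=get_state()
p,d=snapshot("wrist"); cv2.imwrite("pics/w1.png",p[:,:,::-1]); np.savez("w1.npz",p=p,d=d,V=m["view"])
print(s["tool_pos"],s["eef_rot"],s["q"],s["clock"]); print(np.round(m["view"],3))
E
```

```text
clock: 0.52
tool_pos: [0.2518, 0.5717, 0.2493]
eef_rot: [-0.07, 0.998, -0.0, -0.0]
contact_force: [-0.1, 0.3, 0.9]
opening: 0.999
finger_force: 0.0
clock: 2.18
tool_pos: [0.526, -0.0018, 0.2491]
eef_rot: [-0.065, 0.998, -0.0, -0.0]
contact_force: [-0.5, 1.1, 0.5]
opening: 1.003
finger_force: 0.0
[ 0.52601847 -0.00182567  0.24910524] [-6.48807966e-02  9.97892896e-01 -2.90701994e-04 -4.07556849e-04] [ 0.18111384  0.58336935 -0.42611191  1.85559402  0.33252641  0.77388907
  1.27726898] 2.1833
[[-0.128  0.992 -0.     0.069]
 [ 0.958  0.124  0.258 -0.539]
 [ 0.256  0.033 -0.966  0.254]
 [ 0.     0.     0.     1.   ]]
```

View pics/w1.png

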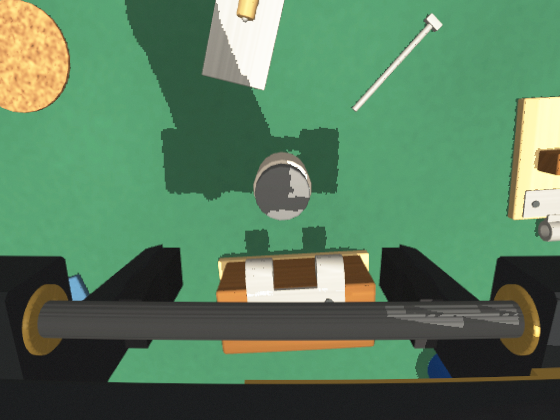

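The wrist view shows the jar cap at (282,190), the press knuckles at (259,280) and (330,280), the lid at the right edge and the coaster at upper left. All are clear of the fingers.

Run:
```python
from h import *
z=np.load("w1.npz");m=camera_model("wrist");m["view"]=z["V"];W=cloud("wrist",z["d"],m)
def show(n,*a):
    q=box(W,*a); print(n,len(q),np.round(np.median(q,0)*1000,1),*rect(q))
show("jar cap",240,325,150,225,.078,.095)
show("k1",240,274,256,300,.081,.095)
show("k2",315,346,252,300,.081,.095)
show("both",240,350,250,300,.081,.095)
for v in (258,264,270,276,282,288,294,300): print(v,np.round(W[v,[250,259,268,296,322,330,338]]*1000,1)[:, [0,2]].tolist())
q=box(W,215,380,250,300,.006,.02);print(len(q),rect(q))
```

```text
jar cap 2368 [5.269e+02 2.000e-01 8.510e+01] [5.278e+02 3.000e-01] [47.1 46.4] 9.4
k1 1064 [612.3 -10.7  86.6] [613.6 -12.9] [35.6 31.9] 9.9
k2 1166 [601.6  54.3  86.7] [602.7  54.7] [41.4 28.7] 8.9
both 2833 [611.3  30.   86.7] [606.7  22.5] [ 41.5 102.5] 7.3
258 [[624.3, 6.0], [622.1, 8.2], [593.7, 71.7], [615.3, 11.7], [584.4, 78.6], [583.1, 79.6], [581.6, 81.0]]
264 [[596.9, 82.8], [596.6, 81.1], [595.1, 82.2], [613.8, 31.6], [588.3, 83.2], [587.3, 83.5], [585.8, 84.8]]
270 [[600.8, 87.1], [600.9, 84.7], [599.3, 85.7], [614.6, 44.9], [592.7, 86.5], [591.8, 86.5], [590.7, 87.0]]
276 [[606.4, 87.5], [606.0, 86.3], [604.0, 88.2], [613.5, 61.4], [598.5, 86.8], [598.2, 85.5], [596.0, 88.3]]
282 [[612.5, 87.3], [611.7, 86.7], [610.4, 87.2], [614.0, 73.3], [604.4, 86.7], [603.6, 86.5], [603.1, 85.6]]
288 [[618.6, 87.1], [618.0, 86.3], [617.0, 86.1], [614.5, 84.5], [609.8, 87.9], [609.7, 86.3], [608.1, 87.6]]
294 [[624.3, 87.8], [623.3, 87.7], [623.1, 86.1], [619.5, 86.6], [615.4, 88.6], [615.7, 86.4], [613.9, 87.9]]
300 [[631.1, 86.6], [630.0, 86.6], [628.8, 86.9], [625.2, 87.4], [622.3, 87.2], [620.2, 89.3], [620.9, 86.3]]
657 (array([623.7,  25.4]), array([ 22.3, 169.8]), 11.2)
```

```bash
python3 -m inch '1 0 0.002 0.034 0 0 0;1 0 0 0.034 0 0 0;1 0 0 0.034 0 0 0;1 0 0 0.034 0 0 0;1 0 0 0.034 0 0 0;1 0 0 0.025 0 0 0;1 0 0 0.01 0 0 0;1 0 0 0 0 0 0;1 0 0 0 0 0 0' ; python3 -m inch '-1 0 0 0 0 0 0;-1 0 0 0 0 0 0;-1 0 0 0 0 0 0;-1 0 0 0 0 0 0;-1 0 0 0 0 0 0;-1 0 0 0 0 0 0;-1 0 0 0 0 0 0;-1 0 0 0 0 0 0' 25
python3 - <<'E'
from h import *
z=np.load("top0.npz");W=cloud("top",z["d"]);hsv=cv2.cvtColor(z["p"],cv2.COLOR_RGB2HSV)
mk=np.zeros(W.shape[:2],bool);mk[220:268,358:412]=True
mk&=(hsv[...,0]<22)&(hsv[...,1]>90)&(hsv[...,2]>80)
q=W[mk];q=q[np.isfinite(q[:,0])];print(len(q),rect(q),cv2.minEnclosingCircle((q[:,:2]*1000).astype(np.float32)),np.median(q[:,2]),q[:,:2].mean(0))
E
```

```text
clock: 2.98
tool_pos: [0.5255, 0.004, 0.0452]
eef_rot: [-0.068, 0.998, 0.0, 0.0]
contact_force: [-0.3, -1.3, 1.0]
opening: 1.003
finger_force: 0.0
clock: 3.65
tool_pos: [0.5261, 0.0011, 0.0454]
eef_rot: [-0.067, 0.998, -0.001, 0.001]
contact_force: [0.4, -3.2, 6.2]
opening: 0.601
finger_force: 25.0
955 (array([ 437.9, -283.6]), array([106.2, 108.3]), 45.1) ((438.7325439453125, -283.8799133300781), 55.19751739501953) 0.005295737732815958 [ 0.43780282 -0.28372151]
```

```bash
python3 -m inch '-1 0 0 -0.02 0 0 0;-1 0 0 -0.03 0 0 0;-1 0 0 -0.03 0 0 0;-1 0 0 -0.02 0 0 0;-1 0.0065 -0.0135 0 0 0 0;-1 0.0125 -0.0271 0 0 0 0;-1 0.0125 -0.0271 0 0 0 0;-1 0.0125 -0.0271 0 0 0 0;-1 0.0125 -0.0271 0 0 0 0;-1 0.0125 -0.0271 0 0 0 0;-1 0.0125 -0.0271 0 0 0 0;-1 0.0125 -0.0271 0 0 0 0;-1 0.0125 -0.0271 0 0 0 0;-1 0.0125 -0.0271 0 0 0 0;-1 0.006 -0.0136 0 0 0 0;-1 0 0 0 0 0 0;-1 0 0 0 0 0 0;-1 0 0 0.02 0 0 0;-1 0 0 0.02 0 0 0;-1 0 0 0.02 0 0 0'; python3 -m inch '-1 0 0 0.02 0 0 0;-1 0 0 0.007 0 0 0;-1 0 0 0.004 0 0 0;-1 0 0 0 0 0 0;-1 0 0 0 0 0 0;-1 0 0 0 0 0 0'
```

```text
clock: 5.32
tool_pos: [0.4393, -0.2805, 0.0842]
eef_rot: [-0.069, 0.998, 0.001, 0.001]
contact_force: [0.6, -0.2, -3.3]
opening: 0.597
finger_force: 25.0
clock: 5.82
tool_pos: [0.4389, -0.2826, 0.0546]
eef_rot: [-0.068, 0.998, -0.0, 0.001]
contact_force: [0.2, 1.0, -3.6]
opening: 0.601
finger_force: 25.0
```

```bash
python3 -m inch '-1 0 0 0.0025 0 0 0;-1 0 0 0.0015 0 0 0;-1 0 0 0 0 0 0;-1 0 0 0 0 0 0'
```

```text
clock: 6.15
tool_pos: [0.4387, -0.2829, 0.0505]
eef_rot: [-0.067, 0.998, -0.0, 0.001]
contact_force: [-0.4, 0.1, 4.9]
opening: 0.601
finger_force: 25.0
```

```bash
python3 -m inch '1 0 0 0 0 0 0;1 0 0 0 0 0 0;1 0 0 0 0 0 0;1 0 0 0 0 0 0;1 0 0 0 0 0 0;1 0 0 -0.01 0 0 0;1 0 0 -0.03 0 0 0;1 0 0 -0.04 0 0 0;1 0 0 -0.04 0 0 0;1 0 0 -0.04 0 0 0;1 0 0 -0.04 0 0 0;1 0 0 -0.02 0 0 0;1 0 0 0 0 0 0'
python3 - <<'E'
from h import *
m=camera_model("wrist")
p,d=snapshot("wrist"); cv2.imwrite("pics/w2.png",p[:,:,::-1]); W=cloud("wrist",d,m)
q=box(W,150,420,80,260,.075,.1); print(len(q),np.median(q,0),rect(q))
E
```

```text
clock: 7.23
tool_pos: [0.4405, -0.2834, 0.2751]
eef_rot: [-0.067, 0.998, -0.003, 0.004]
contact_force: [1.3, 0.1, 0.1]
opening: 0.997
finger_force: 0.0
2145 [ 0.43863879 -0.28206254  0.09009212] (array([ 439.9, -282. ]), array([47.2, 46.6]), 9.0)
```

View pics/w2.png

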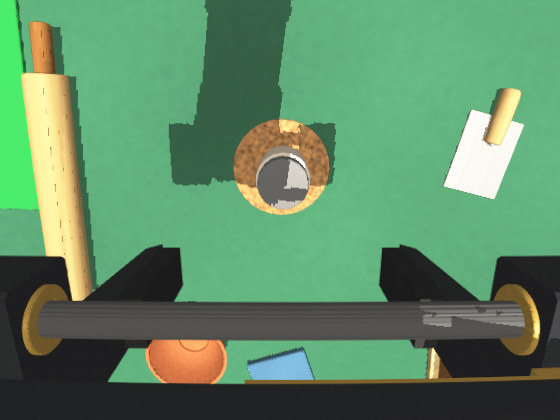

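The picture shows the jar released and upright, cap at (283,182), centred on the coaster.

```bash
python3 -m inch '1 -0.003 0.019 0 0 0 0;1 -0.0068 0.0383 0 0 0 0;1 -0.0068 0.0383 0 0 0 0;1 -0.0068 0.0383 0 0 0 0;1 -0.0068 0.0383 0 0 0 0;1 -0.0068 0.0383 0 0 0 0;1 -0.0068 0.0383 0 0 0 0;1 -0.0068 0.0383 0 0 0 0;1 -0.0068 0.0383 0 0 0 0;1 -0.0068 0.0383 0 0 0 0;1 -0.0068 0.0383 0 0 0 0;1 -0.0068 0.0383 0 0 0 0;1 -0.0068 0.0383 0 0 0 0;1 -0.0068 0.0383 0 0 0 0;1 -0.0068 0.0383 0 0 0 0;1 -0.003 0.019 0 0 0 0'; python3 -m inch '1 0 0 0 0 0 0.118;1 0 0 0 0 0 0.118;1 0 0 0 0 0 0.118;1 0 0 0 0 0 0.118;1 0 0 0 0 0 0.118;1 0 0 0 0 0 0.118;1 0 0 0 0 0 0.118;1 0 0 0 0 0 0.118;1 0 0 0 0 0 0.118;1 0 0 0 0 0 0.118;1 0 0 0 0 0 0.118;1 0 0 0 0 0 0.118;1 0 0 0 0 0 0.118;1 0 0 0 0 0 0;1 0 0 0 0 0 0'
python3 - <<'E'
from h import *
m=camera_model("wrist");s=get_state();print(s["tool_pos"],s["eef_rot"],s["q"])
p,d=snapshot("wrist"); cv2.imwrite("pics/w3.png",p[:,:,::-1]); W=cloud("wrist",d,m);np.savez("w3.npz",p=p,W=W)
q=box(W,150,420,80,260,.036,.05); print(len(q),np.median(q,0),rect(q))
q=box(W,120,450,60,300,.006,.018); print(len(q),np.median(q,0),rect(q))
E
```

```text
clock: 8.62
tool_pos: [0.4591, 0.3052, 0.2686]
eef_rot: [-0.07, 0.998, 0.001, -0.001]
contact_force: [0.1, -0.5, 0.2]
opening: 0.999
finger_force: 0.0
clock: 9.87
tool_pos: [0.4603, 0.2994, 0.2686]
eef_rot: [0.642, 0.766, -0.001, -0.0]
contact_force: [0.1, 0.3, -0.6]
opening: 0.995
finger_force: 0.0
[0.4602638  0.29942386 0.26861972] [ 6.42391151e-01  7.66375676e-01 -1.38983258e-03 -8.89511799e-06] [-0.62099431  0.56218265 -0.06499452  1.77593013  0.04864895  0.80775499
 -0.53417312]
1451 [0.46560619 0.30184602 0.04206578] (array([465.7, 300.3]), array([21.7, 70.1]), 10.6)
10273 [0.46550256 0.30553672 0.01243528] (array([424.4, 268.2]), array([283.2, 154.7]), 38.4)
```

View pics/w3.png

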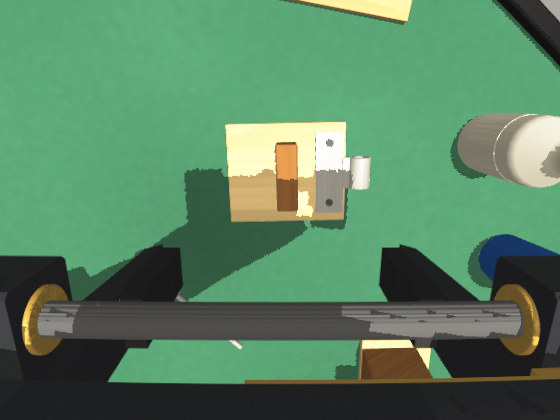

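The picture shows the lid flat with its bar at (287,177), its knuckle at (358,172), and the bottle and tumbler clear to the right.

```bash
python3 -m inch '1 0 0.0055 0 0 0 -0.01;1 0 0 0.033 0 0 0;1 0 0 0.033 0 0 0;1 0 0 0.033 0 0 0;1 0 0 0.033 0 0 0;1 0 0 0.033 0 0 0;1 0 0 0.033 0 0 0;1 0 0 0.02 0 0 0;1 0 0 0.01 0 0 0;1 0 0 0.007 0 0 0;1 0 0 0 0 0 0;1 0 0 0 0 0 0;1 0 0 0 0 0 0'
```

```text
clock: 11.0
tool_pos: [0.4674, 0.3015, 0.036]
eef_rot: [0.64, 0.768, 0.001, 0.0]
contact_force: [0.3, 0.6, 0.0]
opening: 0.999
finger_force: 0.0
```

```bash
python3 -m inch '1 0 -0.001 0.006 0 0 0;1 0 0 0.003 0 0 0;1 0 0 0 0 0 0;1 0 0 0 0 0 0;-1 0 0 0 0 0 0;-1 0 0 0 0 0 0;-1 0 0 0 0 0 0;-1 0 0 0 0 0 0;-1 0 0 0 0 0 0;-1 0 0 0 0 0 0;-1 0 0 0 0 0 0;-1 0 0 0 0 0 0;-1 0 0 0 0 0 0;-1 0 0 0 0 0 0;-1 0 0 0 0 0 0;-1 0 0 0 0 0 0' 35
```

```text
clock: 12.33
tool_pos: [0.4656, 0.3007, 0.0257]
eef_rot: [0.64, 0.768, 0.0, 0.0]
contact_force: [0.0, -0.3, -0.2]
opening: 0.245
finger_force: 34.9
```

```bash
python3 -m inch '-1 0 0 -0.01 0 0 0;-1 0 0 -0.02 0 0 0;-1 0 0 -0.03 0 0 0;-1 0 0 -0.03 0 0 0;-1 0 0 -0.03 0 0 0;-1 0 0 -0.02 0 0 0;-1 0 0 0 0 0 0;-1 0 0 0 0 0 0;-1 0 0 0 0 0 0'
cat >> h.py <<'E'
from scipy.optimize import least_squares
def loc(q,p):
    c,s=np.cos(p[2]),np.sin(p[2]); d=q[:,:2]-p[:2]
    return np.c_[d@[c,s],d@[-s,c],q[:,2]]
def pressfit(W,p0=(.6475,.0294,.19)):
    q=W.reshape(-1,3);q=q[np.isfinite(q[:,0])]
    p=np.array(p0); z0=.075
    for it in range(4):
        L=loc(q,p);a=abs(L[:,1]);k=q[(L[:,0]<-.047)&(L[:,0]>-.07)&(a>.022)&(a<.043)&(L[:,2]>.072)&(L[:,2]<.092)]
        f=lambda x:np.hypot(loc(k,[x[0],x[1],x[2]])[:,0]+.05,k[:,2]-x[3]-z0)-.012
        # slide along y fixed by weak prior, later from extents
        r_=least_squares(lambda x:np.r_[f(x),(loc(np.array([[x[0],x[1],0]]),p)[0,1])*100],[*p,0],loss="soft_l1",f_scale=.001)
        p=r_.x[:3]
        L=loc(q,p);kk=L[(L[:,0]<-.042)&(L[:,0]>-.066)&(L[:,2]>.078)&(L[:,2]<.092)&(abs(L[:,1])<.06)]
        y=np.sort(kk[:,1]);A=y[y>0];B=y[y<0]
        e=[np.percentile(A,1),np.percentile(A,99),np.percentile(B,1),np.percentile(B,99)]
        sh=np.mean(e);p[:2]+=sh*np.array([-np.sin(p[2]),np.cos(p[2])])
    return p,r_.x[3],np.round(np.array(e)*1000,1),len(k)
E
python3 - <<'E'
from h import *
z=np.load("w1.npz");m=camera_model("wrist");m["view"]=z["V"];W=cloud("wrist",z["d"],m)
for nm,w in(("w",W),("top",cloud("top",np.load("top0.npz")["d"]))):
    p,dz,e,n=pressfit(w);c,s=np.cos(p[2]),np.sin(p[2])
    print(nm,p,np.degrees(p[2]),dz,e,n,"lid goal",p[:2]-.13*np.array([c,s]))
    L=loc(w.reshape(-1,3),p);t=L[(L[:,2]>.083)&(abs(L[:,0])<.06)&(abs(L[:,1])<.1)];print(np.nanmin(t,0),np.nanmax(t,0))
E
```

```text
clock: 13.08
tool_pos: [0.4646, 0.3001, 0.1648]
eef_rot: [0.64, 0.768, -0.001, -0.0]
contact_force: [-0.6, -0.5, -3.4]
opening: 0.248
finger_force: 34.9
w [0.64952397 0.03056111 0.18885672] 10.82069286182634 0.00013249187580391703 [ 20.2  44.8 -44.7 -20.3] 975 lid goal [0.52183543 0.00615542]
[-0.05993609 -0.07312366  0.08300058] [0.03293812 0.0741388  0.0897238 ]
top [0.64868652 0.03033618 0.1972271 ] 11.300280704321194 0.0009821919415174364 [ 20.4  44.4 -44.8 -20.3] 79 lid goal [0.52120674 0.00486256]
[-0.05969008 -0.07427671  0.08301591] [0.03330789 0.0734828  0.10031845]
```

```bash
python3 -m inch '-1 -0.012 0 0 0 0 -0.009;-1 -0.02 0 0 0 0 0;-1 -0.028 0.001 0 0 0 0;-1 -0.03 0 0 0 0 0;-1 -0.03 0 0 0 0 0;-1 -0.03 0 0 0 0 0;-1 -0.03 0 0 0 0 0;-1 -0.03 0 0 0 0 0;-1 -0.03 0 0 0 0 0;-1 -0.028 0 0 0 0 0;-1 -0.02 0 0 0 0 0;-1 -0.012 0 0 0 0 0;-1 0 0 0 0 0 0;-1 0 0 0 0 0 0;-1 0 0 0 0 0 0;-1 0 0 0 0 0 0'
python3 - <<'E'
from h import *
s=get_state();print(s["tool_pos"],s["eef_rot"])
for n in("wrist","side","top"):
    m=camera_model(n);p,d=snapshot(n);W=cloud(n,d,m);np.savez(n+"4.npz",p=p,W=W);cv2.imwrite(f"pics/{n}4.png",p[:,:,::-1])
a=cv2.imread("pics/wrist4.png");b=cv2.imread("pics/side4.png")[150:330,200:420];b=cv2.resize(b,None,fx=2.2,fy=2.2)
cv2.imwrite("pics/c4.png",np.hstack([cv2.resize(a,(400,300)),cv2.resize(b,(367,300))]))
E
```

```text
clock: 14.42
tool_pos: [0.5228, 0.0079, 0.1653]
eef_rot: [0.635, 0.772, 0.0, -0.001]
contact_force: [-1.0, 0.4, -3.0]
opening: 0.244
finger_force: 34.9
[0.52276334 0.00793499 0.16527669] [ 6.35459610e-01  7.72133744e-01  2.63742389e-05 -7.51382088e-04]
```

View pics/c4.png

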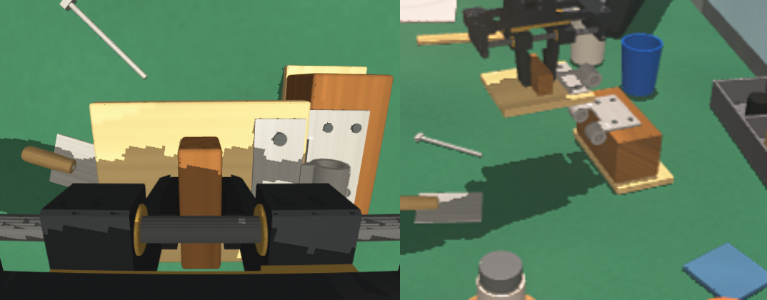

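The wrist half shows the lid held level, with its plate to the left of the press and its knuckle at about (325,175). The side half confirms it hovers over the two press knuckles.

```bash
cat >> h.py <<'E'
def lidfit(W,tcp,yaw,zl):
    """lid pose from cloud: plane tilt, plate edges and knuckle, in the frame at tcp xy/yaw"""
    q=W.reshape(-1,3);q=q[np.isfinite(q[:,0])];L=loc(q,[tcp[0],tcp[1],yaw])
    P=L[(L[:,0]>-.060)&(L[:,0]<-.02)&(abs(L[:,1])<.06)&(abs(L[:,2]-zl-.012)<.008)]
    P=np.r_[P,L[(L[:,0]>.02)&(L[:,0]<.03)&(abs(L[:,1])<.06)&(abs(L[:,2]-zl-.012)<.008)]]
    if len(P)>30:
        A=np.c_[P[:,:2],np.ones(len(P))];co=np.linalg.lstsq(A,P[:,2],rcond=None)[0];print(" plane slope x,y, z0",np.round(co,4),len(P))
    E=L[(abs(L[:,2]-zl-.012)<.006)&(abs(L[:,0])<.08)&(abs(L[:,1])<.07)]
    print(" plate x,y extents",np.round(np.percentile(E[:,:2],[.3,99.7],axis=0)*1000,1).tolist())
    K=L[(L[:,0]>.066)&(L[:,0]<.1)&(abs(L[:,1])<.025)&(L[:,2]>zl+.006)&(L[:,2]<zl+.03)]
    f=lambda x:np.hypot(K[:,0]-x[0]-x[2]*K[:,1],K[:,2]-x[1])-.012
    s=least_squares(f,[.08,zl+.012,0],loss="soft_l1",f_scale=.001);k=K[abs(f(s.x))<.003]
    print(" knuckle x,z,skew",np.round(s.x,4),len(K),"y ext",np.round(np.percentile(k[:,1],[1,99])*1000,1),"z max",K[:,2].max())
E
python3 - <<'E'
from h import *
t=(.5228,.0079);yaw=2*np.arctan2(.7721,.6355)-np.pi/2;print(np.degrees(yaw))
for n in("wrist","side","top"):
    print(n);W=np.load(n+"4.npz")["W"]
    try: lidfit(W,t,yaw,.1396)
    except Exception as e:print(e)
    try: print(" press",pressfit(W,(.6492,.0305,.19)))
    except Exception as e:print(e)
E
```

```text
11.085779998721152
wrist
 plane slope x,y, z0 [ 1.000e-04 -2.000e-03  1.517e-01] 13785
 plate x,y extents [[-64.4, -53.2], [69.7, 55.0]]
 knuckle x,z,skew [ 0.0803  0.1512 -0.0825] 2003 y ext [ 0.7 17.8] z max 0.16488308504182295
index -1 is out of bounds for axis 0 with size 0
side
 plane slope x,y, z0 [0.0016 0.018  0.1507] 517
 plate x,y extents [[-64.7, -59.4], [72.7, 50.2]]
 knuckle x,z,skew [0.0799 0.15   0.0545] 111 y ext [-20.5  13.9] z max 0.16505389901471906
 press (array([0.65150252, 0.02589652, 0.1829784 ]), np.float64(-0.0011136358340446755), array([ 20.5,  41.6, -44.4, -17.8]), 94)
top
 plane slope x,y, z0 [-0.0008  0.045   0.1503] 78
 plate x,y extents [[-65.7, 30.7], [62.9, 54.3]]
index -1 is out of bounds for axis 0 with size 0
index -1 is out of bounds for axis 0 with size 0
```

```bash
python3 -m inch '-1 -0.002 -0.001 0.005 0 0 0.003;-1 0 0 0.015 0 0 0;-1 0 0 0.015 0 0 0;-1 0 0 0.01 0 0 0;-1 0 0 0 0 0 0;-1 0 0 0 0 0 0;-1 0 0 0 0 0 0;-1 0 0 0 0 0 0;-1 0 0 0 0 0 0'
python3 - <<'E'
from h import *
ps=[]
for i in range(6):
    s=get_state();ps.append(s["tool_pos"]);snapshot("top") if i<5 else 0
print(np.round(ps,4)); t=np.mean(ps,0);R=s["eef_rot"];yaw=2*np.arctan2(R[1],R[0])-np.pi/2;print(t,np.degrees(yaw))
for n in("wrist","side"):
    m=camera_model(n);p,d=snapshot(n);W=cloud(n,d,m);np.savez(n+"5.npz",p=p,W=W)
    print(n)
    try: lidfit(W,t,yaw,t[2]-.0257)
    except Exception as e:print(e)
    try: print(" press",pressfit(W,(.6492,.0305,.19)))
    except Exception as e:print(e)
    cv2.imwrite(f"pics/{n}5.png",p[:,:,::-1])
b=cv2.imread("pics/side5.png")[170:290,250:390]
a=cv2.imread("pics/wrist5.png")
cv2.imwrite("pics/c5.png",np.hstack([cv2.resize(b,(400,343)),cv2.resize(a[100:420,240:],(400,343))]))
E
```

```text
clock: 15.32
tool_pos: [0.5232, 0.0042, 0.1214]
eef_rot: [0.638, 0.77, 0.001, 0.0]
contact_force: [-0.3, 0.6, -2.5]
opening: 0.247
finger_force: 34.9
[[0.5232 0.0042 0.1214]
 [0.5231 0.0042 0.1213]
 [0.523  0.0042 0.1212]
 [0.5229 0.0042 0.1211]
 [0.5229 0.0042 0.121 ]
 [0.5228 0.0042 0.1209]]
[0.5230122  0.00417857 0.12116037] 10.767726006456305
wrist
 plane slope x,y, z0 [ 0.001  -0.0034  0.1074] 13774
 plate x,y extents [[-64.5, -53.2], [69.7, 55.0]]
 knuckle x,z,skew [ 0.0802  0.1069 -0.0914] 2001 y ext [ 0.5 17.8] z max 0.12060823199841221
index -1 is out of bounds for axis 0 with size 0
side
 plane slope x,y, z0 [0.0046 0.0131 0.1062] 520
 plate x,y extents [[-64.8, -59.3], [73.8, 51.1]]
 knuckle x,z,skew [0.0797 0.1056 0.0168] 117 y ext [-19.8  14.9] z max 0.11968526915523421
index -1 is out of bounds for axis 0 with size 0
```

View pics/c5.png

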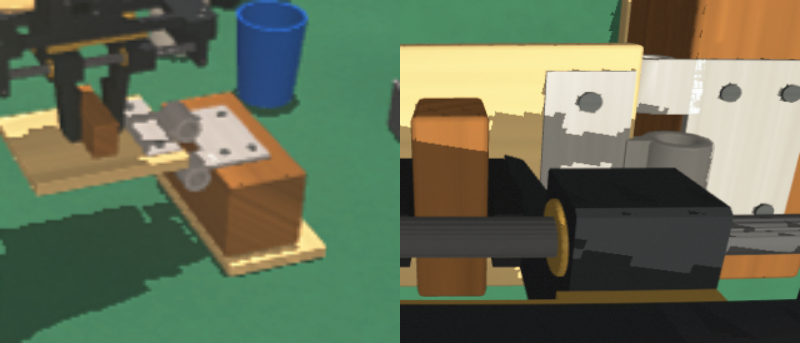

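Run:
```python
from h import *
W=cloud("side",np.load("side0.npz")["d"])
p,dz,e,n=pressfit(W,(.6515,.0259,.19));print(p,dz,e,n)
s=get_state();print(s["tool_pos"],s["eef_rot"],s["contact_force"])
# press top edges (leaf/block) in wrist5, in frame of wrist press estimate
W=np.load("wrist5.npz")["W"];L=loc(W.reshape(-1,3),[.6495,.0306,.1888])
q=L[(L[:,2]>.082)&(L[:,2]<.092)&(abs(L[:,0])<.08)&(abs(L[:,1])<.1)]
print(len(q),np.percentile(q,[.5,99.5],axis=0))
k=q[(q[:,0]<-.038)];print(len(k),np.percentile(k,[1,99],axis=0) if len(k) else 0)
q=L[(L[:,2]>.06)&(L[:,2]<.095)&(L[:,0]<-.035)&(L[:,0]>-.066)&(L[:,1]>.01)&(L[:,1]<.06)];print(len(q),np.percentile(q,[1,99],axis=0) if len(q) else 0)
```

```text
[0.65070576 0.02729433 0.18377926] -0.0012089398493818424 [ 18.7  45.8 -45.6 -18.9] 96
[0.52274208 0.00419042 0.12079051] [6.37610564e-01 7.70358853e-01 7.73817529e-05 2.61149018e-05] [ 0.31353781 -0.39747863 -3.06796492]
19514 [[-0.05534276 -0.07234974  0.08207771]
 [ 0.0286727   0.07325172  0.08911906]]
1995 [[-0.05614553  0.02013128  0.08390465]
 [-0.03823078  0.04507111  0.08850223]]
3342 [[-0.05596554  0.01097138  0.06137127]
 [-0.03507309  0.05919561  0.08844333]]
```

```bash
python3 -m inch '-1 0.0017 -0.0005 0 0 0 0;-1 0 0 0.004 0 0 0;-1 0 0 0.004 0 0 0;-1 0 0 0.004 0 0 0;-1 0 0 0 0 0 0;-1 0 0 0 0 0 0;-1 0 0 0 0 0 0;-1 0 0 0 0 0 0'
```

```text
clock: 16.33
tool_pos: [0.522, 0.0058, 0.1088]
eef_rot: [0.638, 0.77, 0.0, 0.0]
contact_force: [-0.2, -0.2, -2.0]
opening: 0.248
finger_force: 34.9
```

```bash
python3 -m inch '-1 0 0 0.004 0 0 0;-1 0 0 0.004 0 0 0;-1 0 0 0.003 0 0 0;-1 0 0 0 0 0 0;-1 0 0 0 0 0 0;-1 0 0 0 0 0 0;-1 0 0 0 0 0 0'; python3 -m inch '-1 0 0 0.003 0 0 0;-1 0 0 0.003 0 0 0;-1 0 0 0.002 0 0 0;-1 0 0 0.0007 0 0 0;-1 0 0 0 0 0 0;-1 0 0 0 0 0 0;-1 0 0 0 0 0 0;-1 0 0 0 0 0 0;-1 0 0 0 0 0 0;-1 0 0 0 0 0 0'
python3 - <<'E'
from h import *
s=get_state();t=s["tool_pos"];R=s["eef_rot"];yaw=2*np.arctan2(R[1],R[0])-np.pi/2;print(t,np.degrees(yaw),s["contact_force"],s["moment"])
for n in("wrist","side"):
    m=camera_model(n);p,d=snapshot(n);W=cloud(n,d,m);np.savez(n+"6.npz",p=p,W=W)
    print(n);lidfit(W,t,yaw,t[2]-.0257);cv2.imwrite(f"pics/{n}6.png",p[:,:,::-1])
L=loc(np.load("wrist6.npz")["W"].reshape(-1,3),[.6495,.0306,.1888])
k=L[(L[:,2]>.082)&(L[:,2]<.092)&(L[:,0]>-.056)&(L[:,0]<-.038)&(L[:,1]>.018)&(L[:,1]<.06)];print(len(k),np.percentile(k,[1,99],axis=0))
s=get_state();print(s["tool_pos"],s["contact_force"])
b=cv2.imread("pics/side6.png")[170:290,250:390];a=cv2.imread("pics/wrist6.png")
cv2.imwrite("pics/c6.png",np.hstack([cv2.resize(b,(400,343)),cv2.resize(a[100:420,240:],(400,343))]))
E
```

```text
clock: 16.92
tool_pos: [0.522, 0.0058, 0.0978]
eef_rot: [0.638, 0.77, 0.0, 0.0]
contact_force: [0.9, -1.0, -2.9]
opening: 0.247
finger_force: 34.9
clock: 17.75
tool_pos: [0.522, 0.0058, 0.0891]
eef_rot: [0.638, 0.77, 0.0, 0.0]
contact_force: [-0.2, 0.1, -3.0]
opening: 0.248
finger_force: 34.9
[0.52198702 0.00577033 0.08910327] 10.772084392292351 [-0.22053596  0.12158309 -2.97489507] [-0.0273067   0.0509566   0.00129392]
wrist
 plane slope x,y, z0 [ 0.0007 -0.0034  0.0755] 13788
 plate x,y extents [[-64.4, -53.1], [70.3, 55.0]]
 knuckle x,z,skew [ 0.0848  0.0773 -0.1287] 4622 y ext [-5.9 24.9] z max 0.08901376743324052
side
 plane slope x,y, z0 [0.0074 0.0117 0.0745] 524
 plate x,y extents [[-64.4, -59.5], [73.5, 52.2]]
 knuckle x,z,skew [0.0831 0.0755 0.0406] 177 y ext [-24.6  24.8] z max 0.08824033554455078
2799 [[-0.05583476  0.02056451  0.08403559]
 [-0.03819371  0.04507586  0.08848372]]
[0.5219588  0.00576177 0.08906648] [-0.33976906 -0.69700618 -2.88062002]
```

View pics/c6.png

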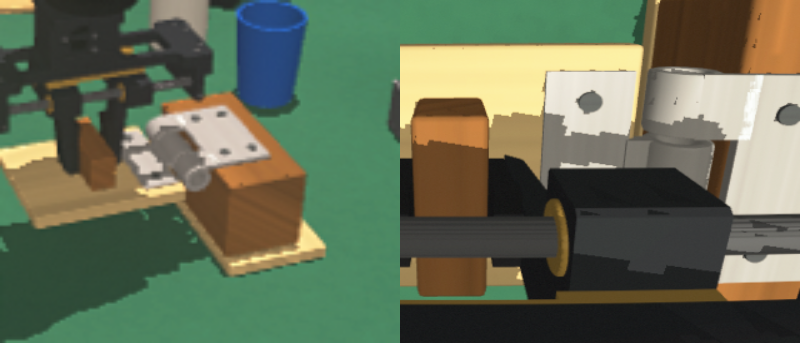

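The picture shows the lid knuckle sitting in the gap, in line with the press knuckles. I'll do one relative check of the two tubes in the same image before handing in.

Run:
```python
from h import *
for n in("wrist6","side6"):
    L=loc(np.load(n+".npz")["W"].reshape(-1,3),[.6495,.0306,.1888])
    off=-.0 if n[0]=="w" else -.004
    for nm,a,b in(("lid",-.013,.013),("left",.024,.042),("right",-.042,-.024)):
        K=L[(L[:,0]>-.064)&(L[:,0]<-.045)&(L[:,1]>a+off)&(L[:,1]<b+off)&(L[:,2]>.068)&(L[:,2]<.093)]
        if len(K)<15: print(n,nm,len(K));continue
        f=lambda x:np.hypot(K[:,0]-x[0],K[:,2]-x[1])-.012
        s=least_squares(f,[-.05,.075],loss="soft_l1",f_scale=.001);print(n,nm,np.round(s.x*1000,2),len(K),"rms",np.sqrt(np.mean(s.fun**2))*1000)
```

```text
wrist6 lid [-50.37  75.18] 867 rms 0.9989213579230196
wrist6 left [-50.21  75.2 ] 2523 rms 0.6672580235665844
wrist6 right 0
side6 lid [-49.43  74.38] 55 rms 1.3624053309238477
side6 left [-49.33  73.77] 33 rms 1.207604049583077
side6 right [-49.03  74.4 ] 56 rms 2.3207772240168754
```

The tubes agree to within about 0.5 mm fore-aft and up-down in both views, and the wrist force is just the lid's weight.

```bash
python3 -c "
from plant import *
print(r.finish_job())"
```

```text
the job is handed in; nothing more can be done
None
```

I stood the jar on the coaster, and handed in the job with the lid held level in the gripper, its knuckle between the press knuckles, bores about 0.5 mm apart by camera and no sign of contact; the judge's result was not shown.

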